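# Put the flux pot, wax block and bottle back on their own stands

## Task

The three things on the little stands got mixed up: the bottle with the maroon cap belongs on the round wooden coaster, the open flux pot on the oblong white soldering tile, and the green wax block on the square steel bench block, each set down upright in the middle of its stand. You can park one of them on the empty rubber mat on the way. Do not knock or push aside the dropper bottle or the little bundle of brass and steel tubes standing nearby.

Things in the scene. Friction and masses are not known exactly. Their poses are not given: they have to be found in the camera images.
- bottle: Small round bottle, grey body and maroon cap, 26 mm diameter, 77 mm tall, about 90 g, standing upright. Origin at the centre of its underside, z up. Starts upright on one of the stands.
- flux_pot: Shallow round open black pot with amber-brown flux in it, 27 mm outer diameter, 10 mm tall, about 30 g. Origin at the centre of its underside, z up. Starts on one of the stands; grasp it across its outside with the fingertips.
- wax: Green carving-wax block, 24 mm along its x, 45 mm along its y, 41 mm tall, about 70 g. Origin at the centre of its underside, z up. Starts on one of the stands; grasp it across its 24 mm (its own x).
- coaster: Round dark wooden coaster, fixed to the bench; 76 mm diameter; its flat floor lies 6 mm above its origin, with a low rim to 8.7 mm high and 4 mm wide round the edge (clear inside diameter 67 mm). Origin at the centre of its underside on the bench. The bottle's place.
- solder_tile: Flat oblong white ceramic soldering tile with a grid of dark dots (holes), 64 (x) x 92 (y) x 12 mm, fixed to the bench. Origin at the centre of its underside; top 12 mm above it. The flux pot's place.
- steel_block: Square grey hardened-steel bench block, 64 x 64 x 16 mm, fixed to the bench. Origin at the centre of its underside; top 16 mm above it. The wax block's place.
- rubber_mat: Plain flat square dark rubber mat, 76 x 76 x 4 mm, fixed to the bench, empty at the start: a free spot to park something. Origin at the centre of its underside; top 4 mm above it.
- dropper_bottle: Loose bystander: amber dropper bottle with a black rubber teat, 33 mm diameter, 102 mm tall, standing on the bench to the right of the stands. Origin at the centre of its underside. Not to be moved.
- collets: Loose bystander: bundle of upright brass and steel tubes, 16 x 15 mm, 46 mm tall, standing on the bench in the middle between the four stands. Origin at the centre of its underside. Not to be moved.
Not all that is in view belongs to the job. Of the things shaped like the wax, the green one is meant.

How it is judged:
At the end, for the whole second after the job is handed in: The bottle stands on the coaster, the flux pot on the soldering tile and the wax block on the steel block, each upright (within 0.1 rad), resting on the stand's top (within 4 mm), its centre within 15 mm of the stand's centre, released and at rest (horizontal distance between bottle and coaster below 0.015 m and z of bottle in the frame of coaster between 0.002 and 0.01 m and angle between each of bottle, flux_pot, wax's own z axis and vertical below 0.1 rad and linear speed of each of bottle, flux_pot, wax below 0.01 m/s and contact force between each of bottle, flux_pot, wax and the fingers below 0.05 N and horizontal distance between flux_pot and solder_tile below 0.015 m and z of flux_pot in the frame of solder_tile between 0.008 and 0.016 m and horizontal distance between wax and steel_block below 0.015 m and z of wax in the frame of steel_block between 0.012 and 0.02 m); the robot touches nothing.
It fails at once if the dropper bottle or the bundle of tubes is moved more than 20 mm or knocked over (distance of any of dropper_bottle, collets from where it was at the start of the episode above 0.02 m or angle between any of dropper_bottle, collets's own z axis and vertical above 0.5 rad).
It also fails if it takes over 102 s, if anything falls off the work surface, if the arm or the gripper's body presses on something with over 40 N, if the wrist force passes 120 N, or if a joint passes its speed limit or range.

## Robot

A 7-joint arm with a two-finger parallel gripper is mounted at the origin on a cart in front of the work surface, level with it; the furniture and walls round the work are solid. World frame = base frame: x ahead of the robot, y to its left, z up, the work surface at z = 0. Lengths are in m, angles in rad, forces in N, time in s.
With the tool pointing down it reaches from about 0.4 to 0.9 m from the base axis. Payload 5.5 kg.
Tool frame: the origin (TCP) lies midway between the tips of the shut fingers; the grasp point (between the pads) lies r.grip_depth behind it (r.grip_depth is the distance from the TCP to the grasp point, in m); z points along the fingers, y is the line along which they close (so a half turn about z gives the same grasp; the last joint's range is limited). The gripper opens to 92 mm and grips with 3 to 60 N. Pads are 19 mm wide; open, the fingers measure 130 mm over their backs; the gripper's body (75 mm by 190 mm) begins 47 mm behind the grasp point.
Start: joints at [-0.991, 0.501, -0.427, 1.55, 0.221, 1.138, -0.21], TCP at [0.202, 0.618, 0.227] pointing down, gripper open.
Joint ranges: [-2.88, 2.88], [-0.31, 2.03], [-1.54, 1.56], [0.2, 2.42], [-1.41, 4.55], [0.19, 2.02], [-2.57, 2.57]. Speed limits (rad/s): [2.57, 2.57, 3.14, 3.14, 3.14, 3.14, 3.14].

## Interface

Orientations are given as a 3x3 rotation matrix whose columns are the frame's x, y, z axes.
In Python, from cell import monitor, cams, workorder, r gives the robot as it stands. The module is installed in compiled form; this text tells all that it offers.
- The arm moves only by the tool advance, called after "Emit:" as name(argument=value, ...) on one line, values as JSON. Schema: {"type":"object","properties":{"increments":{"type":"array","items":{"type":"number"},"minItems":6,"maxItems":72},"jaw":{"type":"number"},"grip_force":{"type":"number"},"only":{"type":"string"},"quiet":{"type":"boolean"},"lines":{"type":"string"}},"required":["increments"],"additionalProperties":false}. increments is one flat list of numbers that holds 1 to 12 rows one after another, with no inner brackets; each row has 6 numbers: dx, dy, dz in m, then a rotation vector rx, ry, rz in rad; each row is the pose to reach, as a shift and turn from the pose commanded when the call began, along the tool's axes at that moment; what a row does not reach only later rows make up. A row lasts 1/10 s, in which the tool goes at most 0.05 m and 0.15 rad, less where a joint would pass 70% of its speed; a pose out of reach is approached as far as the arm can. jaw is the finger opening in m, set as the call begins (left out keeps the last). The fingers move at their own pace and stop on an object; grip_force is the grip in N (left out, the last holds). Time passes only in rows, so rows that do not move let the fingers close. The tool returns the time, the measured TCP pose, the force, the opening and the grip force at its end. only (a regular expression) keeps the lines of the reply that match it, lines (a string "A,B") keeps lines A to B, and quiet returns only ok. Input that does not fit is refused with a message, and nothing moves.
- monitor.read_state(): the state, without advancing time (a new reading comes with each control period).
- cams.grab_frame(name): name is "scene" or "top" or "wrist"; returns a dict with "pixels" (400x640x3 uint8, red, green, blue), "range_z" (400x640 float32, m along the optical axis (not along the pixel's ray), 0 where there is no reading), "mtx" (3x3 intrinsics, pixels), "k1" (the pictures are not rectified: a ray, as slopes to the right and down, at radius r is drawn at 1 + k1 r^2 times it, then the intrinsics apply), "extrinsics" (4x4, takes a point from world to camera coordinates); the wrist camera has in their place "tool_from_camera" (4x4, takes a point from camera to tool coordinates, whose origin is the TCP and whose axes are the flange's). Camera axes: x right, y down, z forward; pixel columns grow to the right and rows downward; lengths in m; the calibration is good to about 2 mm. A picture is of the moment at which its call begins: read the wrist's pose just before it.
- workorder.hand_in(): hands the job in; it is judged then, once.
The state is a dict: "clock": time; "qpos": joint angles; "joint_vel": joint speeds; "tau": joint torques, N m; "tool_pos": TCP position; "orientation": TCP orientation; "force": force on the tool from outside, world axes, zero at the start; "wrist_torque": the same for the moment, N m; "gripper_width": finger opening in m; "grip_force": force on a finger pad.
Only numpy, scipy, OpenCV 4.12 (cv2) and the standard library are available. Lean on these libraries where they do the work, as an engineer would, in place of code of your own. Each camera call takes 0.05 s, during which the arm holds its last target. There are 200 camera calls.

## Working session

There is one attempt and no reset: what is moved stays moved. The work goes in short steps, Python scripts to look and compute and a tool call to move; the robot and the scene stay as the last step left them, time stands still between calls to the robot, and variables do not carry over. Pictures are saved under pics/ and viewed, at most 14 in all, crops included, and the job is handed in when it is done.

```bash
mkdir -p pics; cat > h.py <<'E'
import numpy as np, cv2
from cell import monitor, cams, workorder, r
def grab(name):
    s=monitor.read_state(); f=cams.grab_frame(name)
    if 'extrinsics' in f: T=np.linalg.inv(f['extrinsics'])
    else:
        W=np.eye(4); W[:3,:3]=s['orientation']; W[:3,3]=s['tool_pos']; T=W@f['tool_from_camera']
    f['T']=T; return f
def save(f,n,box=None,scale=1):
    p=f['pixels'][:,:,::-1]
    if box: p=p[box[1]:box[3],box[0]:box[2]]
    cv2.imwrite('pics/'+n,cv2.resize(p,None,fx=scale,fy=scale,interpolation=cv2.INTER_CUBIC))
def rays(f,uv):
    uv=np.atleast_2d(np.float64(uv)); K=f['mtx']
    d=np.stack([(uv[:,0]-K[0,2])/K[0,0],(uv[:,1]-K[1,2])/K[1,1]],1); p=d.copy()
    for _ in range(20): p=d/(1+f['k1']*(p**2).sum(1,keepdims=True))
    return np.c_[p,np.ones(len(p))]
def at_z(f,uv,z):
    d=rays(f,uv)@f['T'][:3,:3].T; o=f['T'][:3,3]
    return o+d*((z-o[2])/d[:,2])[:,None]
def cloud(f):
    v,u=np.nonzero(f['range_z']>0); P=rays(f,np.c_[u,v])*f['range_z'][v,u][:,None]
    return u,v,P@f['T'][:3,:3].T+f['T'][:3,3]
def tri(fs,uvs):
    A=np.zeros((3,3));b=np.zeros(3)
    for f,uv in zip(fs,uvs):
        d=f['T'][:3,:3]@rays(f,uv)[0]; d/=np.linalg.norm(d); M=np.eye(3)-np.outer(d,d); A+=M; b+=M@f['T'][:3,3]
    return np.linalg.solve(A,b)
E
python3 - <<'E'
from h import *
for n in('top','scene'):
    f=grab(n); save(f,n+'0.png'); print(n,f['mtx'].round(1).tolist(),f['k1'],f['T'].round(3).tolist()); np.savez('pics/'+n+'0.npz',**f)
s=monitor.read_state(); print({k:np.round(v,3).tolist() for k,v in s.items()}, r.grip_depth)
E
```

```text
top [[424.5, 0.0, 312.4], [0.0, 424.5, 189.3], [0.0, 0.0, 1.0]] -0.02714619498021746 [[-0.004, -0.996, 0.089, 0.45], [-1.0, 0.006, 0.017, -0.287], [-0.017, -0.089, -0.996, 0.888], [0.0, 0.0, 0.0, 1.0]]
scene [[422.8, 0.0, 319.6], [0.0, 422.8, 197.9], [0.0, 0.0, 1.0]] -0.0753866953868308 [[-0.839, -0.382, 0.387, 0.209], [-0.544, 0.591, -0.596, 0.237], [-0.001, -0.711, -0.704, 0.644], [0.0, 0.0, 0.0, 1.0]]
{'clock': 0.1, 'qpos': [-0.991, 0.502, -0.427, 1.551, 0.221, 1.138, -0.21], 'joint_vel': [-0.002, -0.002, 0.0, -0.002, 0.001, 0.002, -0.001], 'tau': [-0.011, -56.788, -5.838, -27.992, -0.069, 0.024, 0.0], 'tool_pos': [0.202, 0.617, 0.226], 'orientation': [[-0.95, 0.312, -0.001], [0.312, 0.95, -0.002], [0.0, -0.002, -1.0]], 'force': [-0.248, 0.227, 0.09], 'wrist_torque': [-0.012, 0.024, -0.023], 'grip_force': 0.0, 'gripper_width': 0.092} 0.0188
```

View pics/top0.png

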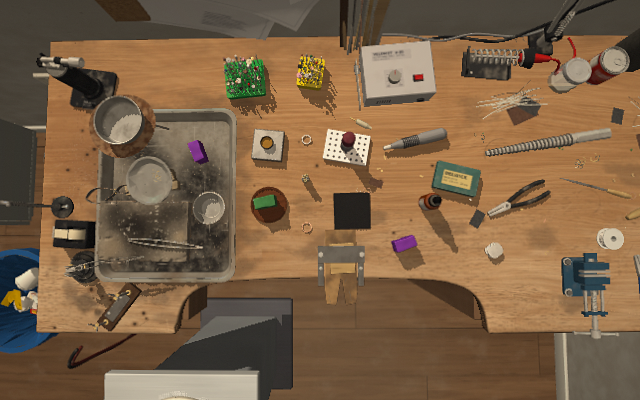

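View pics/scene0.png

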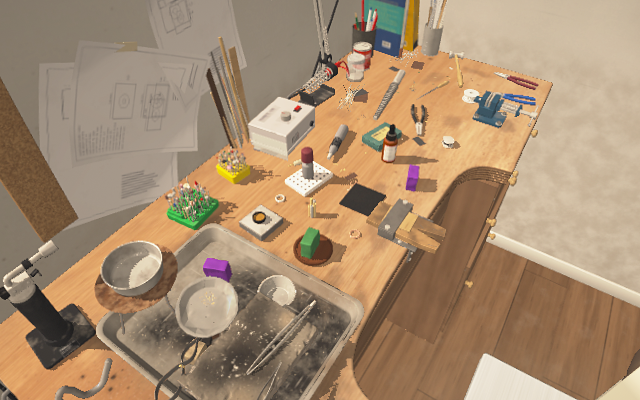

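The top view shows the wax (266,202) on the coaster, the flux pot (267,143) on the steel block, and the bottle (347,142) on the tile. The mat (352,210) is empty, the collets are at (306,180) and the dropper at (430,201).

Things that could be taken for others:
- **Wax:** green (266,202) against purple (197,151) and purple (404,243). I take the green one.
- **Bottle:** maroon cap (347,142) against the amber dropper (430,201). I take the maroon-capped one.
- **Flux pot:** (267,143) against the white bowl (208,207) and the rings (306,140) and (307,228). I take the one with amber contents on the steel block.

Next I'll make the close crop and measure positions from both views.

```bash
python3 - <<'E'
from h import *
fs={}
for n in('top','scene'): fs[n]=dict(np.load(f'pics/{n}0.npz'))
t=fs['top']; save(t,'crop0.png',(235,115,455,260),3.5)
u,v,P=cloud(t); us,vs,Q=cloud(fs['scene'])
boxes={'wax':(266,202),'flux':(267,143),'bottle':(347,140),'mat':(352,210),'collets':(306,180),'dropper':(430,201),'pin':(340,265)}
for k,(a,b) in boxes.items():
    m=(abs(u-a)<2)&(abs(v-b)<2); print(k,'top-depth',np.median(P[m],0).round(4))
# stand/ object segmentation by height in both clouds
C={'wax':(0.006,),}
for k,(a,b) in boxes.items():
    c=np.median(P[(abs(u-a)<2)&(abs(v-b)<2)],0)
    for n,X in(('top',P),('scene',Q)):
        m=(np.hypot(*(X[:,:2]-c[:2]).T)<0.055); h=np.histogram(X[m,2],bins=np.arange(-.006,.12,.004))
        print(k,n,[(round(float(h[1][i])*1e3),int(h[0][i])) for i in range(len(h[0])) if h[0][i]>12])
E
```

```text
wax top-depth [ 0.5003 -0.1804  0.0446]
flux top-depth [ 0.6248 -0.1786  0.02  ]
bottle top-depth [ 0.6157 -0.3404  0.086 ]
mat top-depth [ 0.4851 -0.3545  0.0038]
collets top-depth [ 0.5461 -0.2602  0.037 ]
dropper top-depth [ 0.4987 -0.4987  0.0747]
pin top-depth [ 0.3735 -0.3278  0.0198]
wax top [(-6, 139), (-2, 874), (2, 406), (6, 412), (10, 35), (42, 106), (46, 120)]
wax scene [(-6, 41), (-2, 792), (2, 252), (6, 422), (10, 42), (14, 24), (18, 30), (22, 18), (26, 25), (30, 27), (34, 30), (38, 27), (42, 95), (46, 132)]
flux top [(-6, 100), (-2, 904), (2, 97), (10, 104), (14, 622), (18, 162), (22, 46)]
flux scene [(-6, 22), (-2, 623), (2, 81), (6, 59), (10, 64), (14, 568), (18, 115), (22, 55), (26, 18)]
bottle top [(-6, 104), (-2, 589), (2, 66), (6, 170), (10, 873), (14, 64), (46, 13), (82, 69), (86, 60)]
bottle scene [(-2, 391), (2, 90), (6, 69), (10, 580), (14, 47), (18, 17), (22, 14), (26, 18), (30, 17), (34, 16), (38, 16), (42, 15), (46, 29), (50, 17), (58, 16), (62, 13), (66, 17), (70, 23), (74, 14), (78, 22), (82, 30), (86, 47)]
mat top [(-6, 92), (-2, 762), (2, 1100), (6, 111), (10, 53), (14, 58)]
mat scene [(-6, 14), (-2, 408), (2, 812), (6, 44), (10, 23), (14, 58)]
collets top [(-6, 276), (-2, 1635), (2, 157)]
collets scene [(-6, 32), (-2, 1283), (2, 75), (22, 14), (26, 14), (30, 13), (34, 18)]
dropper top [(-6, 261), (-2, 1412), (2, 117), (6, 14), (10, 15), (14, 16), (18, 66), (22, 14), (54, 22), (58, 62), (62, 15), (74, 53), (94, 24)]
dropper scene [(-6, 51), (-2, 756), (2, 69), (6, 30), (10, 32), (14, 24), (18, 50), (22, 18), (26, 20), (30, 18), (34, 20), (38, 19), (42, 19), (46, 26), (50, 23), (54, 23), (58, 42), (62, 15), (66, 14), (70, 16), (74, 29), (90, 13)]
pin top [(-6, 19), (-2, 164), (2, 204), (6, 14), (10, 394), (14, 357), (18, 238), (22, 355), (26, 445), (30, 23)]
pin scene [(-6, 15), (-2, 125), (2, 179), (6, 84), (10, 321), (14, 346), (18, 217), (22, 207), (26, 418), (30, 20)]
```

View pics/crop0.png

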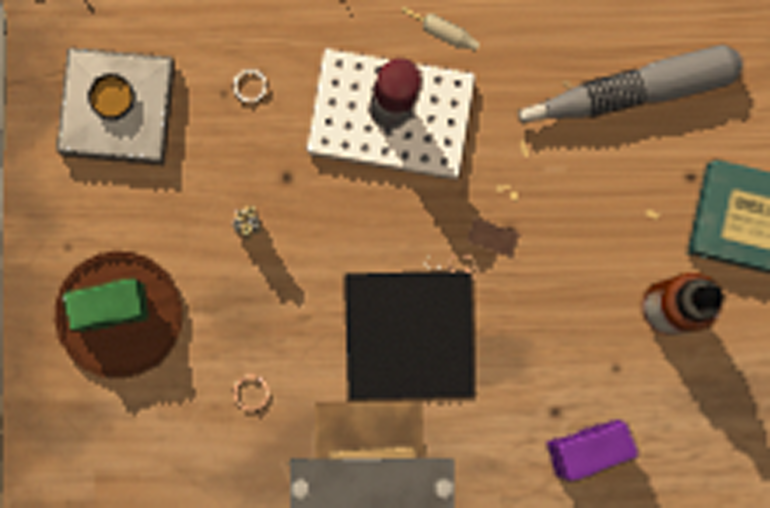

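The crop confirms the choices: green block on the coaster, amber-filled pot on the steel block, maroon cap on the tile. The heights agree with the text. Next are precise centres and yaws from both views.

```bash
cat > loc.py <<'E'
from h import *
def rect(X,c,rad,z0,z1):
    m=(np.hypot(*(X[:,:2]-c).T)<rad)&(X[:,2]>z0)&(X[:,2]<z1); S=X[m]
    (a,b),(w,h),ang=cv2.minAreaRect(np.float32(S[:,:2]*1e3))
    return f'n{len(S)} rect c=({a:.1f},{b:.1f}) wh=({w:.1f},{h:.1f}) ang={ang:.1f} z={np.median(S[:,2])*1e3:.1f} mean={(S[:,:2].mean(0)*1e3).round(1)}'
E
python3 - <<'E'
from loc import *
for n in('top','scene'):
    X=cloud(dict(np.load(f'pics/{n}0.npz')))[2]
    for k,c,rad,a,b in[('wax',(.50,-.18),.05,.041,.052),('flux',(.625,-.18),.03,.0195,.03),('bottle',(.616,-.341),.03,.083,.095),('steel',(.622,-.178),.06,.0125,.0185),('tile',(.612,-.341),.07,.008,.0145),('coaster',(.49,-.185),.06,.0042,.012),('mat',(.485,-.354),.06,.0025,.0065),('collets',(.54,-.26),.03,.02,.06),('dropper',(.499,-.499),.04,.03,.12)]:
        print(n,k,rect(X,np.array(c),rad,a,b))
E
```

```text
top wax n234 rect c=(501.4,-176.3) wh=(22.4,42.7) ang=9.8 z=46.0 mean=[ 501.2 -176.8]
top flux n132 rect c=(625.3,-177.8) wh=(45.6,26.9) ang=83.7 z=21.6 mean=[ 625.4 -178.4]
top bottle n127 rect c=(620.2,-344.5) wh=(22.8,23.8) ang=12.6 z=86.0 mean=[ 620.4 -344.3]
top steel n739 rect c=(622.5,-178.9) wh=(64.7,64.6) ang=84.8 z=15.8 mean=[ 621.2 -179. ]
top tile n1117 rect c=(632.1,-346.8) wh=(91.9,95.5) ang=80.0 z=11.7 mean=[ 617.  -345.5]
top coaster n689 rect c=(501.4,-180.6) wh=(82.2,74.2) ang=5.2 z=6.6 mean=[ 495.7 -183. ]
top mat n1029 rect c=(490.0,-354.7) wh=(115.4,105.0) ang=73.3 z=4.0 mean=[ 485.  -355.4]
top collets n39 rect c=(549.0,-258.0) wh=(14.4,12.5) ang=0.4 z=35.2 mean=[ 549.4 -258.7]
top dropper n276 rect c=(499.7,-507.6) wh=(31.4,31.4) ang=89.0 z=62.9 mean=[ 498.8 -503.1]
scene wax n234 rect c=(500.0,-176.5) wh=(23.3,43.0) ang=13.3 z=46.2 mean=[ 499.6 -174.9]
scene flux n130 rect c=(625.4,-178.0) wh=(27.4,26.1) ang=10.4 z=22.2 mean=[ 625.9 -178.3]
scene bottle n74 rect c=(618.9,-343.2) wh=(23.1,22.5) ang=84.1 z=86.6 mean=[ 618.6 -342.1]
scene steel n626 rect c=(622.1,-179.2) wh=(65.3,65.7) ang=84.7 z=16.2 mean=[ 618.6 -176.2]
scene tile n686 rect c=(631.3,-346.5) wh=(93.2,96.2) ang=80.6 z=12.1 mean=[ 614.8 -339.3]
scene coaster n644 rect c=(494.9,-178.7) wh=(75.6,71.5) ang=38.6 z=6.8 mean=[ 490.2 -176.9]
scene mat n789 rect c=(490.4,-352.3) wh=(106.3,93.7) ang=78.5 z=4.2 mean=[ 484.2 -353.4]
scene collets n83 rect c=(549.9,-257.3) wh=(14.4,16.8) ang=33.0 z=33.7 mean=[ 548.8 -257.3]
scene dropper n320 rect c=(496.6,-502.0) wh=(33.6,25.4) ang=16.8 z=59.0 mean=[ 495.1 -500.1]
```

```bash
python3 - <<'E'
from loc import *
for n in('top','scene'):
    f=dict(np.load(f'pics/{n}0.npz')); u,v,X=cloud(f); px=f['pixels'][v,u].astype(int)
    hsv=cv2.cvtColor(f['pixels'],cv2.COLOR_RGB2HSV)[v,u].astype(int)
    d=lambda c:np.hypot(*(X[:,:2]-np.array(c)).T)
    m=(d((.613,-.341))<.062)&(hsv[:,1]<60)&(hsv[:,2]>120)&(X[:,2]<.016)
    print(n,'tile',rect(X[m],np.array([.613,-.341]),.1,.007,.016))
    m=(d((.485,-.354))<.062)&(hsv[:,2]<60)
    print(n,'mat',rect(X[m],np.array([.485,-.354]),.1,-.002,.01))
    m=(d((.493,-.18))<.055)&(X[:,2]>.0035)&(X[:,2]<.011); S=X[m,:2]*1e3
    z=X[m,2]; print(n,'coaster hi-edge',np.percentile(S,[.5,99.5],axis=0).round(1).tolist())
    (a,b),R=cv2.minEnclosingCircle(np.float32(X[(d((.493,-.18))<.05)&(X[:,2]>.0035),:2]*1e3)); print('coaster circle',a,b,R)
    # colour: brown dark vs wood
    m=(d((.493,-.18))<.06)&(hsv[:,2]<105)&(hsv[:,0]<12)&(X[:,2]>.003)
    (a,b),R=cv2.minEnclosingCircle(np.float32(X[m,:2]*1e3)); print('coaster colour',a,b,R)
E
```

```text
top tile n944 rect c=(617.4,-343.8) wh=(90.2,63.3) ang=79.8 z=11.8 mean=[ 614.6 -342.7]
top mat n1270 rect c=(484.4,-353.7) wh=(73.4,73.1) ang=89.7 z=3.7 mean=[ 484.3 -353.9]
top coaster hi-edge [[461.0, -217.5], [533.9, -144.3]]
coaster circle 497.03314208984375 -180.11346435546875 38.616764068603516
coaster colour 497.7430114746094 -180.54283142089844 37.719566345214844
scene tile n633 rect c=(615.3,-343.6) wh=(92.6,64.7) ang=79.3 z=12.1 mean=[ 611.8 -336.5]
scene mat n185 rect c=(482.7,-352.7) wh=(72.2,74.2) ang=0.3 z=3.9 mean=[ 478.7 -347.6]
scene coaster hi-edge [[459.6, -217.9], [533.8, -143.6]]
coaster circle 496.74945068359375 -181.06655883789062 38.77428436279297
coaster colour 495.0354309082031 -180.37049865722656 37.14872360229492
```

```bash
cat > go.py <<'E'
import sys; from h import *
from scipy.spatial.transform import Rotation as Ro
x,y,z,yaw=map(float,sys.argv[1:])   # yaw (deg): direction of tool y in world
s=monitor.read_state(); R=s['orientation']
best=None
for k in(0,180):
    a=np.radians(yaw+k); Y=np.array([np.cos(a),np.sin(a),0]); Z=np.array([0,0,-1.]); G=np.c_[np.cross(Y,Z),Y,Z]
    w=Ro.from_matrix(R.T@G).as_rotvec()
    print('tool d',(R.T@(np.array([x,y,z])-s['tool_pos'])).round(4),'rot',w.round(4))
print('t',round(s['clock'],2),'q7',s['qpos'].round(2))
E
python3 go.py 0.5007 -0.1764 0.20 11
python3 - <<'E'
from h import *
f=dict(np.load('pics/top0.npz')); X=cloud(f)[2]; X=np.r_[X,cloud(dict(np.load('pics/scene0.npz')))[2]]
for x in np.arange(.25,.85,.05):
    print(round(x,2),[int(1e3*np.percentile(q,99.5)) if len(q:=X[(abs(X[:,0]-x)<.025)&(abs(X[:,1]-y)<.025),2])>5 else -9 for y in np.arange(.45,-.6,-.05)])
E
```

```text
tool d [-0.5307 -0.661   0.0269] rot [-1.600e-03  9.000e-04  1.062e+00]
tool d [-0.5307 -0.661   0.0269] rot [-1.0000e-03 -1.9000e-03 -2.0796e+00]
t 0.1 q7 [-0.99  0.5  -0.43  1.55  0.22  1.14 -0.21]
0.25 [-9, -9, -9, 3, 3, 3, 69, 15, 3, 2, -869, -870, -868, -874, -871, -876, -873, -872, -873, -870, -872]
0.3 [-9, -9, -9, 3, 3, 3, 19, 81, 3, 3, 1, -9, -9, -9, -9, 16, 17, -872, -871, -872, -870]
0.35 [-9, -9, -9, 3, 9, 77, 71, 33, 32, 32, 32, 32, 2, 3, 3, 22, 23, 5, 2, 2, 2]
0.4 [-9, -9, -9, 3, 45, 73, 73, 72, 69, 64, 64, 32, 2, 3, 3, 31, 31, 28, 42, 40, 2]
0.45 [-9, -9, -9, 3, 52, 58, 58, 60, 63, 58, 55, 32, 10, 10, 5, 16, 17, 6, 42, 3, 3]
0.5 [-9, -9, -9, 8, 246, 239, 58, 66, 69, 76, 55, 32, 48, 48, 3, 6, 7, 8, 3, 99, 21]
0.55 [-9, -9, -9, 4, 4, 39, 43, 75, 75, 84, 4, 32, 10, 10, 45, 3, 3, 5, 3, 20, 23]
0.6 [-9, -9, -9, 3, 4, 3, 117, 143, 143, 119, 44, 32, 25, 26, 3, 14, 89, 15, 24, 23, 22]
0.65 [-9, -9, -9, 3, 3, 3, 119, 144, 143, 120, 42, 32, 26, 26, 6, 14, 88, 14, 24, 27, 26]
0.7 [-9, -9, -9, 3, 9, 10, 118, 144, 143, 33, 32, 32, 3, 3, 3, 3, 52, 68, 68, 67, 3]
0.75 [-9, -9, -9, 3, 156, 179, 185, 3, 4, 3, 3, 60, 61, 3, 61, 57, 60, 78, 83, 75, 3]
0.8 [-9, -9, -46, 3, 9, 11, 9, 3, 3, 3, 3, 63, 63, 4, 61, 61, 65, 69, 69, 69, 3]
```

Emit:
advance(increments=[0, 0, -0.05, 0, 0, 0, 0, 0, -0.10, 0, 0, 0, -0.03, -0.03, -0.13, 0, 0, 0.1, -0.06, -0.07, -0.13, 0, 0, 0.2, -0.09, -0.11, -0.13, 0, 0, 0.3, -0.12, -0.15, -0.13, 0, 0, 0.4, -0.15, -0.19, -0.13, 0, 0, 0.5, -0.18, -0.23, -0.13, 0, 0, 0.6, -0.21, -0.26, -0.13, 0, 0, 0.7, -0.24, -0.30, -0.13, 0, 0, 0.8, -0.27, -0.34, -0.13, 0, 0, 0.9, -0.30, -0.38, -0.13, 0, 0, 1.0], jaw=0.06, grip_force=20)

```text
clock: 1.3
tool_pos: [0.3692, 0.161, 0.3566]
orientation: [[-0.247, 0.969, 0.0], [0.969, 0.247, 0.0], [0.0, 0.0, -1.0]]
force: [0.5, -0.0, -0.5]
gripper_width: 0.0602
grip_force: 0.0
```

```bash
python3 go.py 0.5007 -0.1764 0.20 11
```

```text
tool d [-0.3595  0.0439  0.1566] rot [ 0.0001 -0.0001  0.0581]
tool d [-0.3595  0.0439  0.1566] rot [ 2.0000e-04  2.0000e-04 -3.0835e+00]
t 1.3 q7 [-0.44 -0.1  -0.04  1.95 -0.    1.29 -0.22]
```

Emit:
advance(increments=[-0.05, 0.006, 0, 0, 0, 0.03, -0.10, 0.012, 0.02, 0, 0, 0.058, -0.14, 0.018, 0.04, 0, 0, 0.058, -0.18, 0.022, 0.06, 0, 0, 0.058, -0.22, 0.027, 0.08, 0, 0, 0.058, -0.26, 0.032, 0.10, 0, 0, 0.058, -0.30, 0.037, 0.13, 0, 0, 0.058, -0.34, 0.042, 0.15, 0, 0, 0.058, -0.3595, 0.0439, 0.1566, 0, 0, 0.058, -0.3595, 0.0439, 0.1566, 0, 0, 0.058, -0.3595, 0.0439, 0.1566, 0, 0, 0.058])

```text
clock: 2.4
tool_pos: [0.5015, -0.1735, 0.1995]
orientation: [[-0.194, 0.981, -0.002], [0.981, 0.194, 0.001], [0.001, -0.001, -1.0]]
force: [-0.2, 1.3, 0.1]
gripper_width: 0.0597
grip_force: 0.0
```

```bash
python3 - <<'E'
from loc import *
f=grab('wrist'); save(f,'w1.png'); u,v,X=cloud(f); c=np.array
print('wax',rect(X,c([.50,-.178]),.04,.041,.055)); print('coaster',rect(X,c([.497,-.181]),.06,.0042,.012))
m=(np.hypot(*(X[:,:2]-[.497,-.181]).T)<.05)&(X[:,2]>.0035); print(cv2.minEnclosingCircle(np.float32(X[m,:2]*1e3)))
E
python3 go.py 0.5007 -0.1764 0.018 11
```

```text
wax n1095 rect c=(500.9,-177.4) wh=(22.2,42.6) ang=11.5 z=46.2 mean=[ 501.1 -176.6]
coaster n3055 rect c=(497.2,-181.8) wh=(75.6,75.5) ang=25.3 z=6.5 mean=[ 495.2 -180.6]
((496.0177917480469, -172.81236267089844), 47.31369400024414)
tool d [-0.0036 -0.0017  0.182 ] rot [-0.0005 -0.001   0.0049]
tool d [-0.0036 -0.0017  0.182 ] rot [ 1.6000e-03 -7.0000e-04 -3.1367e+00]
t 2.45 q7 [-0.01  0.3   0.34  1.9  -0.12  0.97  0.59]
```

View pics/w1.png

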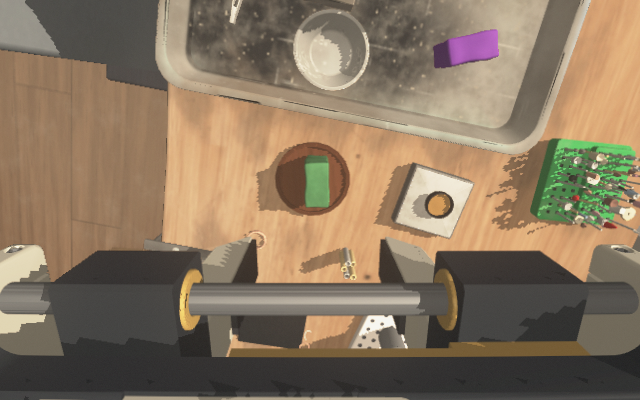

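The wrist view agrees: the wax is at pixel (317,182) on the coaster (313,178), and the pot is at (438,205) on the steel block. Descending part way.

Emit:
advance(increments=[0, 0, 0.04, 0, 0, 0, 0, 0, 0.08, 0, 0, 0, 0, 0, 0.12, 0, 0, 0, 0, 0, 0.12, 0, 0, 0, 0, 0, 0.12, 0, 0, 0])

```text
clock: 2.95
tool_pos: [0.502, -0.1726, 0.0808]
orientation: [[-0.196, 0.981, -0.001], [0.981, 0.196, 0.001], [0.001, -0.0, -1.0]]
force: [0.6, -0.2, 0.0]
gripper_width: 0.0599
grip_force: 0.0
```

```bash
python3 go.py 0.501 -0.177 0.018 11.3
```

```text
tool d [-0.0041 -0.0018  0.0628] rot [-0.0005 -0.0008  0.0003]
tool d [-0.0041 -0.0018  0.0628] rot [ 1.3000e-03 -8.0000e-04 -3.1412e+00]
t 2.95 q7 [ 0.04  0.47  0.3   1.98 -0.21  0.72  0.66]
```

Emit:
advance(increments=[-0.004, -0.0018, 0.02, 0, 0, 0, -0.004, -0.0018, 0.05, 0, 0, 0, -0.004, -0.0018, 0.063, 0, 0, 0, -0.004, -0.0018, 0.063, 0, 0, 0])

```text
clock: 3.35
tool_pos: [0.5011, -0.1776, 0.0175]
orientation: [[-0.195, 0.981, -0.0], [0.981, 0.195, 0.001], [0.001, -0.0, -1.0]]
force: [0.1, 0.2, -0.2]
gripper_width: 0.06
grip_force: 0.0
```

Emit:
advance(increments=[0, 0, 0, 0, 0, 0, 0, 0, 0, 0, 0, 0, 0, 0, 0, 0, 0, 0, 0, 0, 0, 0, 0, 0, 0, 0, 0, 0, 0, 0, 0, 0, 0, 0, 0, 0, 0, 0, 0, 0, 0, 0], jaw=0.0, grip_force=20)

```text
clock: 4.05
tool_pos: [0.5012, -0.1781, 0.0175]
orientation: [[-0.195, 0.981, 0.0], [0.981, 0.195, 0.0], [0.0, 0.0, -1.0]]
force: [-1.2, 1.2, 5.5]
gripper_width: 0.0232
grip_force: 20.0
```

Emit:
advance(increments=[0, 0, -0.03, 0, 0, 0, 0, 0, -0.07, 0, 0, 0, 0, 0, -0.10, 0, 0, 0, 0, 0, -0.10, 0, 0, 0])

```text
clock: 4.45
tool_pos: [0.504, -0.1792, 0.121]
orientation: [[-0.194, 0.981, 0.007], [0.981, 0.195, -0.002], [-0.003, 0.007, -1.0]]
force: [0.5, 0.8, -0.6]
gripper_width: 0.0238
grip_force: 20.0
```

```bash
python3 go.py 0.484 -0.3535 0.0165 11.3
```

```text
tool d [-0.1667 -0.0542  0.1047] rot [ 0.0068  0.0031 -0.0015]
tool d [-0.1667 -0.0542  0.1047] rot [ 0.0049 -0.0107  3.1401]
t 4.45 q7 [ 0.02  0.41  0.33  1.96 -0.18  0.79  0.65]
```

Emit:
advance(increments=[-0.04, -0.013, 0, 0, 0, 0, -0.08, -0.026, 0, 0, 0, 0, -0.12, -0.04, 0, 0, 0, 0, -0.15, -0.05, 0, 0, 0, 0, -0.167, -0.054, 0.03, 0, 0, 0, -0.167, -0.054, 0.06, 0, 0, 0, -0.167, -0.054, 0.06, 0, 0, 0, -0.167, -0.054, 0.06, 0, 0, 0])

```text
clock: 5.25
tool_pos: [0.4796, -0.3514, 0.056]
orientation: [[-0.195, 0.981, -0.003], [0.981, 0.195, 0.002], [0.002, -0.002, -1.0]]
force: [0.4, 1.6, -0.8]
gripper_width: 0.0238
grip_force: 20.0
```

```bash
python3 go.py 0.484 -0.3535 0.0165 11.3
```

```text
tool d [-0.003   0.004   0.0395] rot [-0.0023 -0.0024 -0.001 ]
tool d [-0.003   0.004   0.0395] rot [-0.0038  0.0036  3.1406]
t 5.25 q7 [ 0.35  0.6   0.32  1.83 -0.26  0.75  1.  ]
```

Emit:
advance(increments=[-0.003, 0.004, 0.02, 0, 0, 0, -0.003, 0.004, 0.035, 0, 0, 0, -0.003, 0.004, 0.0395, 0, 0, 0, -0.003, 0.004, 0.0395, 0, 0, 0, -0.003, 0.004, 0.0395, 0, 0, 0])

```text
clock: 5.75
tool_pos: [0.4854, -0.3546, 0.0183]
orientation: [[-0.195, 0.981, 0.001], [0.981, 0.195, -0.0], [-0.0, 0.0, -1.0]]
force: [0.3, 0.2, -0.8]
gripper_width: 0.0238
grip_force: 20.0
```

Emit:
advance(increments=[0, 0, 0, 0, 0, 0, 0, 0, 0, 0, 0, 0, 0, 0, 0, 0, 0, 0, 0, 0, 0, 0, 0, 0], jaw=0.06)

```text
clock: 6.15
tool_pos: [0.4852, -0.3547, 0.0179]
orientation: [[-0.195, 0.981, 0.0], [0.981, 0.195, -0.0], [-0.0, 0.0, -1.0]]
force: [0.5, -0.2, 0.2]
gripper_width: 0.051
grip_force: 0.0
```

Emit:
advance(increments=[0, 0, -0.04, 0, 0, 0, 0, 0, -0.08, 0, 0, 0, 0, 0, -0.12, 0, 0, 0, 0, 0, -0.15, 0, 0, 0, 0, 0, -0.15, 0, 0, 0])

```text
clock: 6.65
tool_pos: [0.4878, -0.3568, 0.1729]
orientation: [[-0.194, 0.981, 0.008], [0.981, 0.194, -0.005], [-0.006, 0.007, -1.0]]
force: [0.1, -0.6, 0.5]
gripper_width: 0.0601
grip_force: 0.0
```

```bash
python3 go.py 0.6195 -0.3438 0.03 80
python3 - <<'E'
from loc import *
f=grab('top'); X=cloud(f)[2]; print('wax',rect(X,np.array([.484,-.3535]),.04,.035,.055))
E
```

```text
tool d [-0.0119  0.1308  0.1438] rot [ 0.0023  0.0095 -1.2006]
tool d [-0.0119  0.1308  0.1438] rot [ 0.0105 -0.0025  1.941 ]
t 6.65 q7 [ 0.3   0.46  0.37  1.75 -0.2   0.96  0.95]
wax n0 rect c=(0.0,0.0) wh=(0.0,0.0) ang=0.0 z=nan mean=[nan nan]
  return _methods._mean(a, axis=axis, dtype=dtype,
  ret = ret.dtype.type(ret / rcount)
loc.py:5: RuntimeWarning: Mean of empty slice.
  return f'n{len(S)} rect c=({a:.1f},{b:.1f}) wh=({w:.1f},{h:.1f}) ang={ang:.1f} z={np.median(S[:,2])*1e3:.1f} mean={(S[:,:2].mean(0)*1e3).round(1)}'
  ret = um.true_divide(
```

```bash
python3 go.py 0.6195 -0.3438 0.16 11.3 | head -1
```

```text
tool d [-0.0142  0.1326  0.0109] rot [ 0.0041  0.0034 -0.0012]
```

Emit:
advance(increments=[0, 0.04, 0, 0, 0, 0, -0.004, 0.08, 0, 0, 0, 0, -0.01, 0.12, 0, 0, 0, 0, -0.012, 0.131, 0, 0, 0, 0, -0.012, 0.131, 0, 0, 0, 0, -0.012, 0.131, 0, 0, 0, 0], jaw=0.06)

```text
clock: 7.3
tool_pos: [0.6136, -0.3413, 0.166]
orientation: [[-0.194, 0.981, -0.004], [0.981, 0.194, 0.001], [0.001, -0.003, -1.0]]
force: [-0.4, -0.4, 0.1]
gripper_width: 0.0598
grip_force: 0.0
```

```bash
python3 - <<'E'
from loc import *
f=grab('wrist'); save(f,'w2.png'); X=cloud(f)[2]; c=np.array
print('bottle',rect(X,c([.6195,-.3438]),.03,.08,.1)); print('wax',rect(X,c([.484,-.3535]),.04,.035,.055)); 
E
python3 go.py 0.6195 -0.3438 0.03 11.3
```

```text
bottle n946 rect c=(620.8,-345.0) wh=(24.6,24.8) ang=50.6 z=86.6 mean=[ 620.4 -343.8]
wax n1565 rect c=(486.8,-353.6) wh=(23.3,42.9) ang=11.3 z=44.1 mean=[ 487.8 -352.4]
tool d [-0.0033  0.006   0.1365] rot [-0.0029 -0.0008 -0.0033]
tool d [-0.0033  0.006   0.1365] rot [-1.2000e-03  4.6000e-03  3.1383e+00]
t 7.35 q7 [ 0.24  0.64  0.35  1.47 -0.23  1.07  0.83]
```

View pics/w2.png

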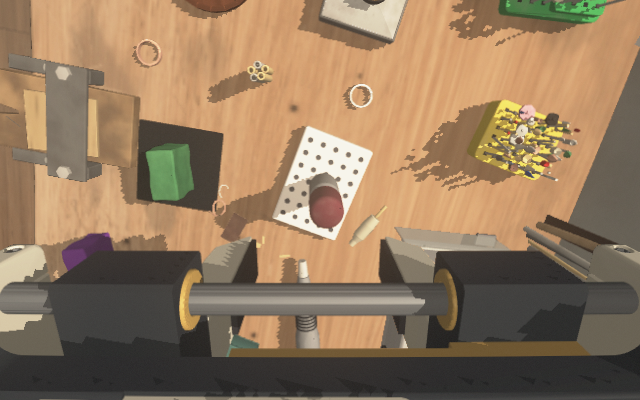

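The picture shows the wax upright on the mat at (170,172) and the bottle cap at (326,200) on the tile. Going down to the bottle.

Emit:
advance(increments=[-0.0038, 0.0067, 0.01, 0, 0, 0, -0.0038, 0.0067, 0.05, 0, 0, 0, -0.0038, 0.0067, 0.09, 0, 0, 0, -0.0038, 0.0067, 0.12, 0, 0, 0, -0.0038, 0.0067, 0.136, 0, 0, 0, -0.0038, 0.0067, 0.136, 0, 0, 0])

```text
clock: 7.95
tool_pos: [0.6207, -0.3427, 0.0285]
orientation: [[-0.194, 0.981, -0.005], [0.981, 0.194, 0.002], [0.003, -0.004, -1.0]]
force: [-0.5, 0.3, 0.6]
gripper_width: 0.0602
grip_force: 0.0
```

```bash
python3 go.py 0.6203 -0.3442 0.03 11.3
```

```text
tool d [-0.0014 -0.0007 -0.0015] rot [-0.0043 -0.0032 -0.0022]
tool d [-0.0014 -0.0007 -0.0015] rot [-0.005   0.0068  3.1393]
t 7.95 q7 [ 0.27  0.81  0.3   1.52 -0.28  0.87  0.86]
```

Emit:
advance(increments=[0, 0, 0, 0, 0, 0, 0, 0, 0, 0, 0, 0, 0, 0, 0, 0, 0, 0, 0, 0, 0, 0, 0, 0, 0, 0, 0, 0, 0, 0, 0, 0, 0, 0, 0, 0], jaw=0.0, grip_force=20)

```text
clock: 8.55
tool_pos: [0.6233, -0.3436, 0.0325]
orientation: [[-0.195, 0.981, 0.0], [0.981, 0.195, -0.0], [-0.0, 0.0, -1.0]]
force: [-2.7, 0.5, 5.1]
gripper_width: 0.0251
grip_force: 19.9
```

Emit:
advance(increments=[0, 0, -0.02, 0, 0, 0, 0, 0, -0.05, 0, 0, 0, 0, 0, -0.09, 0, 0, 0, 0, 0, -0.09, 0, 0, 0, 0, 0, -0.09, 0, 0, 0])

```text
clock: 9.05
tool_pos: [0.6241, -0.3435, 0.1229]
orientation: [[-0.195, 0.981, 0.002], [0.981, 0.195, -0.001], [-0.001, 0.002, -1.0]]
force: [-0.1, -0.0, -1.4]
gripper_width: 0.0251
grip_force: 19.9
```

```bash
python3 go.py 0.497 -0.1811 0.025 11.3
```

```text
tool d [ 0.1842 -0.0932  0.0974] rot [ 0.0023  0.0014 -0.0011]
tool d [ 0.1842 -0.0932  0.0974] rot [ 2.1000e-03 -3.6000e-03  3.1405e+00]
t 9.05 q7 [ 0.25  0.69  0.33  1.48 -0.25  1.01  0.84]
```

Emit:
advance(increments=[0.04, -0.02, 0, 0, 0, 0, 0.08, -0.04, 0, 0, 0, 0, 0.12, -0.06, 0, 0, 0, 0, 0.16, -0.08, 0, 0, 0, 0, 0.184, -0.093, 0, 0, 0, 0, 0.184, -0.093, 0.03, 0, 0, 0, 0.184, -0.093, 0.05, 0, 0, 0, 0.184, -0.093, 0.05, 0, 0, 0, 0.184, -0.093, 0.05, 0, 0, 0])

```text
clock: 9.95
tool_pos: [0.4951, -0.1807, 0.0707]
orientation: [[-0.195, 0.981, -0.003], [0.981, 0.195, 0.0], [0.001, -0.003, -1.0]]
force: [0.9, 0.3, -0.7]
gripper_width: 0.025
grip_force: 19.9
```

```bash
python3 go.py 0.497 -0.1811 0.0275 11.3
```

```text
tool d [-0.0008  0.0019  0.0432] rot [-0.0026 -0.001  -0.0014]
tool d [-0.0008  0.0019  0.0432] rot [-1.6000e-03  4.1000e-03  3.1402e+00]
t 9.95 q7 [ 0.04  0.49  0.32  1.99 -0.23  0.7   0.7 ]
```

Emit:
advance(increments=[-0.0008, 0.0019, 0.02, 0, 0, 0, -0.0008, 0.0019, 0.035, 0, 0, 0, -0.0008, 0.0019, 0.043, 0, 0, 0, -0.0008, 0.0019, 0.043, 0, 0, 0, -0.0008, 0.0019, 0.043, 0, 0, 0, -0.0008, 0.0019, 0.043, 0, 0, 0])

```text
clock: 10.55
tool_pos: [0.4987, -0.1816, 0.0292]
orientation: [[-0.195, 0.981, 0.001], [0.981, 0.195, -0.0], [-0.0, 0.001, -1.0]]
force: [0.5, -0.4, -0.2]
gripper_width: 0.0248
grip_force: 19.9
```

```bash
python3 go.py 0.497 -0.1811 0.0268 11.3
```

```text
tool d [ 0.0008 -0.0015  0.0024] rot [ 0.0009  0.0005 -0.0014]
tool d [ 0.0008 -0.0015  0.0024] rot [ 7.0000e-04 -1.4000e-03  3.1402e+00]
t 10.55 q7 [ 0.07  0.56  0.29  2.   -0.26  0.62  0.72]
```

Emit:
advance(increments=[0.0008, -0.0015, 0.0024, 0, 0, 0, 0.0008, -0.0015, 0.0024, 0, 0, 0, 0.0008, -0.0015, 0.0024, 0, 0, 0])

```text
clock: 10.85
tool_pos: [0.4968, -0.1809, 0.0265]
orientation: [[-0.195, 0.981, 0.001], [0.981, 0.195, -0.0], [-0.0, 0.001, -1.0]]
force: [0.3, -0.0, 0.4]
gripper_width: 0.0246
grip_force: 19.9
```

Emit:
advance(increments=[0, 0, 0, 0, 0, 0, 0, 0, 0, 0, 0, 0, 0, 0, 0, 0, 0, 0, 0, 0, 0, 0, 0, 0], jaw=0.055)

```text
clock: 11.25
tool_pos: [0.4964, -0.1808, 0.0262]
orientation: [[-0.195, 0.981, -0.0], [0.981, 0.195, 0.0], [0.0, -0.0, -1.0]]
force: [-0.1, 0.9, -0.8]
gripper_width: 0.052
grip_force: 0.0
```

Emit:
advance(increments=[0, 0, -0.02, 0, 0, 0, 0, 0, -0.06, 0, 0, 0, 0, 0, -0.10, 0, 0, 0, 0, 0, -0.14, 0, 0, 0, 0, 0, -0.14, 0, 0, 0])

```text
clock: 11.75
tool_pos: [0.5003, -0.1823, 0.1717]
orientation: [[-0.194, 0.981, 0.01], [0.981, 0.194, -0.002], [-0.004, 0.009, -1.0]]
force: [0.6, -0.7, -0.5]
gripper_width: 0.0551
grip_force: 0.0
```

```bash
python3 go.py 0.6253 -0.1782 0.15 55
```

```text
tool d [-0.0202  0.1232  0.0229] rot [ 0.0073  0.0074 -0.7643]
tool d [-0.0202  0.1232  0.0229] rot [ 0.0093 -0.0091  2.3773]
t 11.75 q7 [-0.01  0.33  0.37  1.93 -0.15  0.9   0.64]
```

Emit:
advance(increments=[0, 0.04, 0, 0, 0, -0.13, -0.01, 0.08, 0, 0, 0, -0.26, -0.018, 0.12, 0, 0, 0, -0.39, -0.018, 0.123, 0, 0, 0, -0.52, -0.018, 0.123, 0, 0, 0, -0.65, -0.018, 0.123, 0.01, 0, 0, -0.764, -0.018, 0.123, 0.02, 0, 0, -0.764, -0.018, 0.123, 0.02, 0, 0, -0.764, -0.018, 0.123, 0.02, 0, 0, -0.764])

```text
clock: 12.65
tool_pos: [0.6201, -0.1744, 0.1455]
orientation: [[-0.818, 0.575, -0.001], [0.575, 0.818, 0.0], [0.001, -0.001, -1.0]]
force: [0.3, -0.2, -0.3]
gripper_width: 0.0549
grip_force: 0.0
```

```bash
python3 - <<'E'
from loc import *
f=grab('wrist'); save(f,'w3.png'); X=cloud(f)[2]; c=np.array
print('flux',rect(X,c([.6253,-.1782]),.03,.0205,.03)); print('steel',rect(X,c([.622,-.179]),.05,.0125,.0185));print('bottle',rect(X,c([.497,-.181]),.03,.07,.1)) 
E
python3 go.py 0.6253 -0.1782 0.0185 55
```

```text
flux n725 rect c=(625.4,-179.0) wh=(26.4,26.2) ang=55.3 z=21.7 mean=[ 625.9 -179.3]
steel n4625 rect c=(622.5,-180.3) wh=(64.2,64.0) ang=84.1 z=16.3 mean=[ 620.4 -179.2]
bottle n1570 rect c=(498.9,-181.5) wh=(24.9,24.5) ang=41.2 z=80.4 mean=[ 499.8 -180.4]
tool d [-0.006  -0.0003  0.1276] rot [-0.0002 -0.0003 -0.0017]
tool d [-0.006  -0.0003  0.1276] rot [-5.0000e-04  3.0000e-04  3.1399e+00]
t 12.7 q7 [ 0.1   0.54  0.18  1.65 -0.11  0.96  1.28]
```

View pics/w3.png

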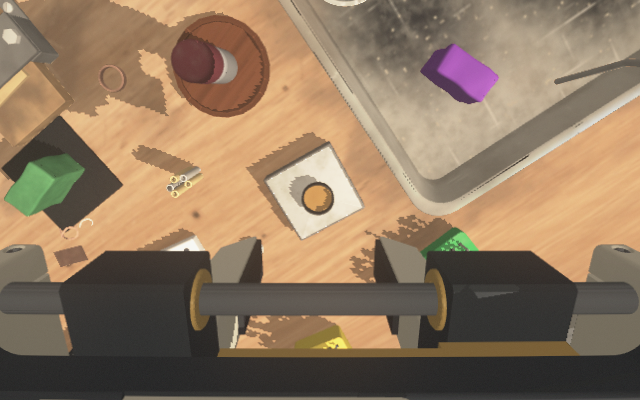

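The bottle stands on the coaster at (205,62), and the pot is at (317,197) on the steel block. Descending to the pot.

Emit:
advance(increments=[-0.0066, -0.001, 0.04, 0, 0, 0, -0.0066, -0.001, 0.08, 0, 0, 0, -0.0066, -0.001, 0.11, 0, 0, 0, -0.0066, -0.001, 0.11, 0, 0, 0, -0.0066, -0.001, 0.11, 0, 0, 0])

```text
clock: 13.2
tool_pos: [0.6257, -0.1792, 0.0367]
orientation: [[-0.819, 0.574, -0.0], [0.574, 0.819, -0.0], [0.0, -0.0, -1.0]]
force: [-0.3, -0.5, -0.2]
gripper_width: 0.0549
grip_force: 0.0
```

```bash
python3 go.py 0.6255 -0.179 0.0185 55
```

```text
tool d [ 0.0003 -0.      0.0182] rot [-0.0002 -0.0001 -0.0005]
tool d [ 0.0003 -0.      0.0182] rot [-2.0000e-04  4.0000e-04  3.1411e+00]
t 13.2 q7 [ 0.13  0.69  0.15  1.68 -0.14  0.78  1.3 ]
```

Emit:
advance(increments=[0, 0, 0.01, 0, 0, 0, 0, 0, 0.0175, 0, 0, 0, 0, 0, 0.0175, 0, 0, 0, 0, 0, 0.0175, 0, 0, 0])

```text
clock: 13.6
tool_pos: [0.6257, -0.1791, 0.0191]
orientation: [[-0.819, 0.574, 0.0], [0.574, 0.819, 0.0], [-0.0, 0.0, -1.0]]
force: [0.0, 0.4, -1.0]
gripper_width: 0.055
grip_force: 0.0
```

Emit:
advance(increments=[0, 0, 0, 0, 0, 0, 0, 0, 0, 0, 0, 0, 0, 0, 0, 0, 0, 0, 0, 0, 0, 0, 0, 0, 0, 0, 0, 0, 0, 0, 0, 0, 0, 0, 0, 0], jaw=0.0, grip_force=15)

```text
clock: 14.2
tool_pos: [0.6256, -0.1791, 0.0189]
orientation: [[-0.819, 0.573, 0.0], [0.573, 0.819, -0.0], [-0.0, 0.0, -1.0]]
force: [-0.8, 0.4, 0.6]
gripper_width: 0.0256
grip_force: 15.0
```

Emit:
advance(increments=[0, 0, -0.01, 0, 0, 0, 0, 0, -0.04, 0, 0, 0, 0, 0, -0.08, 0, 0, 0, 0, 0, -0.08, 0, 0, 0, 0, 0, -0.08, 0, 0, 0])

```text
clock: 14.7
tool_pos: [0.6267, -0.1794, 0.1007]
orientation: [[-0.819, 0.574, 0.003], [0.574, 0.819, -0.001], [-0.003, 0.001, -1.0]]
force: [-0.5, 0.7, -1.1]
gripper_width: 0.0258
grip_force: 15.0
```

```bash
python3 go.py 0.6163 -0.3438 0.0150 55
```

```text
tool d [-0.0855 -0.1407  0.0858] rot [0.0014 0.0031 0.    ]
tool d [-0.0855 -0.1407  0.0858] rot [-4.8000e-03  2.1000e-03 -3.1415e+00]
t 14.7 q7 [ 0.12  0.61  0.17  1.66 -0.12  0.88  1.29]
```

Emit:
advance(increments=[-0.02, -0.035, 0, 0, 0, 0, -0.045, -0.075, 0, 0, 0, 0, -0.07, -0.115, 0, 0, 0, 0, -0.0855, -0.1407, 0, 0, 0, 0, -0.0855, -0.1407, 0.03, 0, 0, 0, -0.0855, -0.1407, 0.05, 0, 0, 0, -0.0855, -0.1407, 0.05, 0, 0, 0, -0.0855, -0.1407, 0.05, 0, 0, 0])

```text
clock: 15.5
tool_pos: [0.614, -0.3426, 0.0474]
orientation: [[-0.819, 0.573, -0.003], [0.573, 0.819, 0.001], [0.003, -0.0, -1.0]]
force: [0.5, -0.2, 0.6]
gripper_width: 0.0256
grip_force: 15.0
```

```bash
python3 go.py 0.6163 -0.3438 0.0152 55
```

```text
tool d [-0.0027  0.0004  0.0322] rot [-0.0003 -0.0029  0.0004]
tool d [-0.0027  0.0004  0.0322] rot [ 4.6000e-03 -5.0000e-04 -3.1412e+00]
t 15.5 q7 [ 0.36  0.76  0.17  1.53 -0.15  0.87  1.54]
```

Emit:
advance(increments=[-0.0027, 0.0004, 0.015, 0, 0, 0, -0.0027, 0.0004, 0.028, 0, 0, 0, -0.0027, 0.0004, 0.03, 0, 0, 0, -0.0027, 0.0004, 0.03, 0, 0, 0, -0.0027, 0.0004, 0.03, 0, 0, 0])

```text
clock: 16.0
tool_pos: [0.6175, -0.3447, 0.0189]
orientation: [[-0.819, 0.573, 0.0], [0.573, 0.819, -0.0], [-0.0, -0.0, -1.0]]
force: [0.0, -0.6, 0.3]
gripper_width: 0.0253
grip_force: 15.0
```

```bash
python3 go.py 0.6163 -0.3438 0.0151 55
```

```text
tool d [0.0015 0.     0.0038] rot [-0.      0.0003  0.0002]
tool d [0.0015 0.     0.0038] rot [-5.0000e-04 -0.0000e+00 -3.1414e+00]
t 16.0 q7 [ 0.36  0.8   0.16  1.53 -0.16  0.83  1.54]
```

Emit:
advance(increments=[0.001, 0, 0.0036, 0, 0, 0, 0.001, 0, 0.0036, 0, 0, 0, 0.001, 0, 0.0036, 0, 0, 0])

```text
clock: 16.3
tool_pos: [0.6165, -0.344, 0.0152]
orientation: [[-0.819, 0.574, 0.0], [0.574, 0.819, 0.0], [-0.0, 0.0, -1.0]]
force: [0.6, -0.4, -0.2]
gripper_width: 0.0256
grip_force: 15.0
```

Emit:
advance(increments=[0, 0, 0, 0, 0, 0, 0, 0, 0, 0, 0, 0, 0, 0, 0, 0, 0, 0, 0, 0, 0, 0, 0, 0], jaw=0.055)

```text
clock: 16.7
tool_pos: [0.6166, -0.3441, 0.0152]
orientation: [[-0.819, 0.574, 0.0], [0.574, 0.819, -0.0], [-0.0, 0.0, -1.0]]
force: [0.4, 0.3, 0.2]
gripper_width: 0.0523
grip_force: 0.0
```

Emit:
advance(increments=[0, 0, -0.02, 0, 0, 0, 0, 0, -0.06, 0, 0, 0, 0, 0, -0.10, 0, 0, 0, 0, 0, -0.13, 0, 0, 0, 0, 0, -0.13, 0, 0, 0])

```text
clock: 17.2
tool_pos: [0.6202, -0.3464, 0.1533]
orientation: [[-0.819, 0.574, 0.01], [0.574, 0.819, -0.005], [-0.012, 0.002, -1.0]]
force: [0.4, -0.6, 0.4]
gripper_width: 0.0553
grip_force: 0.0
```

```bash
python3 go.py 0.4862 -0.3535 0.14 11.3
```

```text
tool d [ 0.1058 -0.0827  0.0119] rot [0.0059 0.0105 0.7625]
tool d [ 0.1058 -0.0827  0.0119] rot [-0.0131  0.0074 -2.379 ]
t 17.2 q7 [ 0.35  0.64  0.19  1.47 -0.13  1.03  1.52]
```

Emit:
advance(increments=[0.03, -0.02, 0, 0, 0, 0.13, 0.06, -0.04, 0, 0, 0, 0.26, 0.09, -0.07, 0, 0, 0, 0.39, 0.104, -0.082, 0, 0, 0, 0.52, 0.104, -0.082, 0, 0, 0, 0.65, 0.104, -0.082, 0, 0, 0, 0.762, 0.104, -0.082, 0, 0, 0, 0.762, 0.104, -0.082, 0, 0, 0, 0.762])

```text
clock: 18.0
tool_pos: [0.4845, -0.3514, 0.1455]
orientation: [[-0.2, 0.98, 0.0], [0.98, 0.2, -0.0], [-0.0, 0.0, -1.0]]
force: [0.2, 0.9, 0.4]
gripper_width: 0.0548
grip_force: 0.0
```

```bash
python3 - <<'E'
from loc import *
f=grab('wrist'); save(f,'w4.png'); X=cloud(f)[2]; c=np.array
print('wax',rect(X,c([.4862,-.3535]),.04,.035,.055)) 
E
python3 go.py 0.4862 -0.3535 0.018 11.3
```

```text
wax n1552 rect c=(486.3,-353.8) wh=(22.7,43.0) ang=11.3 z=44.2 mean=[ 485.8 -352.5]
tool d [-0.0024  0.0013  0.1274] rot [0.0002 0.0001 0.004 ]
tool d [-0.0024  0.0013  0.1274] rot [-1.0000e-04  3.0000e-04 -3.1376e+00]
t 18.05 q7 [ 0.29  0.49  0.38  1.78 -0.22  0.92  0.97]
```

View pics/w4.png

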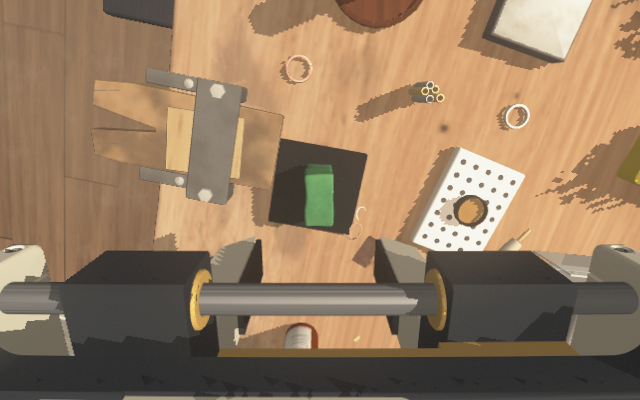

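The flux pot sits in the middle of the tile at (470,210), and the wax is at (319,195) on the mat. Grasping the wax.

Emit:
advance(increments=[-0.0024, 0.0013, 0.04, 0, 0, 0.004, -0.0024, 0.0013, 0.08, 0, 0, 0.004, -0.0024, 0.0013, 0.115, 0, 0, 0.004, -0.0024, 0.0013, 0.1275, 0, 0, 0.004, -0.0024, 0.0013, 0.1275, 0, 0, 0.004, -0.0024, 0.0013, 0.1275, 0, 0, 0.004])

```text
clock: 18.65
tool_pos: [0.4868, -0.3545, 0.0187]
orientation: [[-0.193, 0.981, 0.001], [0.981, 0.193, -0.001], [-0.001, 0.001, -1.0]]
force: [0.2, 0.7, 0.8]
gripper_width: 0.055
grip_force: 0.0
```

Emit:
advance(increments=[0, 0, 0, 0, 0, 0, 0, 0, 0, 0, 0, 0, 0, 0, 0, 0, 0, 0, 0, 0, 0, 0, 0, 0, 0, 0, 0, 0, 0, 0, 0, 0, 0, 0, 0, 0], jaw=0.0, grip_force=20)

```text
clock: 19.25
tool_pos: [0.4863, -0.3538, 0.0181]
orientation: [[-0.193, 0.981, 0.001], [0.981, 0.193, -0.0], [-0.0, 0.0, -1.0]]
force: [-1.9, 0.2, 5.0]
gripper_width: 0.0232
grip_force: 20.0
```

Emit:
advance(increments=[0, 0, -0.02, 0, 0, 0, 0, 0, -0.06, 0, 0, 0, 0, 0, -0.10, 0, 0, 0, 0, 0, -0.10, 0, 0, 0, 0, 0, -0.10, 0, 0, 0])

```text
clock: 19.75
tool_pos: [0.4867, -0.3539, 0.1185]
orientation: [[-0.193, 0.981, 0.002], [0.981, 0.193, -0.001], [-0.001, 0.002, -1.0]]
force: [0.2, 0.5, -0.2]
gripper_width: 0.0239
grip_force: 20.0
```

```bash
python3 go.py 0.6224 -0.1798 0.0295 55
```

```text
tool d [0.1448 0.1666 0.0891] rot [ 0.0012  0.0018 -0.7657]
tool d [0.1448 0.1666 0.0891] rot [ 2.3000e-03 -1.5000e-03  2.3759e+00]
t 19.75 q7 [ 0.3   0.53  0.37  1.79 -0.24  0.87  0.98]
```

Emit:
advance(increments=[0.03, 0.035, 0, 0, 0, -0.13, 0.06, 0.07, 0, 0, 0, -0.26, 0.09, 0.10, 0, 0, 0, -0.39, 0.12, 0.14, 0, 0, 0, -0.52, 0.144, 0.166, 0, 0, 0, -0.65, 0.144, 0.166, 0, 0, 0, -0.766, 0.144, 0.166, 0.02, 0, 0, -0.766, 0.144, 0.166, 0.04, 0, 0, -0.766, 0.144, 0.166, 0.04, 0, 0, -0.766, 0.144, 0.166, 0.04, 0, 0, -0.766])

```text
clock: 20.75
tool_pos: [0.6197, -0.18, 0.0759]
orientation: [[-0.819, 0.574, -0.004], [0.574, 0.819, 0.001], [0.003, -0.001, -1.0]]
force: [-0.2, 0.5, -0.8]
gripper_width: 0.0238
grip_force: 20.0
```

```bash
python3 go.py 0.6224 -0.1798 0.0305 55
```

```text
tool d [-0.0022  0.0018  0.0454] rot [-0.0012 -0.0034 -0.    ]
tool d [-0.0022  0.0018  0.0454] rot [-5.4000e-03  2.0000e-03  3.1415e+00]
t 20.75 q7 [ 0.13  0.63  0.15  1.68 -0.12  0.84  1.29]
```

Emit:
advance(increments=[-0.0018, 0.001, 0.02, 0, 0, 0, -0.0018, 0.001, 0.038, 0, 0, 0, -0.0018, 0.001, 0.043, 0, 0, 0, -0.0018, 0.001, 0.043, 0, 0, 0, -0.0018, 0.001, 0.043, 0, 0, 0, -0.0018, 0.001, 0.043, 0, 0, 0])

```text
clock: 21.35
tool_pos: [0.6242, -0.1809, 0.0359]
orientation: [[-0.819, 0.574, 0.002], [0.574, 0.819, -0.0], [-0.002, 0.001, -1.0]]
force: [-1.1, 0.0, -0.4]
gripper_width: 0.0238
grip_force: 20.0
```

```bash
python3 go.py 0.6224 -0.1798 0.0303 55
```

```text
tool d [ 0.0021 -0.0001  0.0056] rot [0.0008 0.0019 0.    ]
tool d [ 0.0021 -0.0001  0.0056] rot [-3.0000e-03  1.2000e-03 -3.1416e+00]
t 21.35 q7 [ 0.14  0.69  0.14  1.69 -0.13  0.77  1.3 ]
```

Emit:
advance(increments=[0.001, 0, 0.005, 0, 0, 0, 0.001, 0, 0.005, 0, 0, 0, 0.001, 0, 0.005, 0, 0, 0, 0.001, 0, 0.005, 0, 0, 0])

```text
clock: 21.75
tool_pos: [0.623, -0.1802, 0.0301]
orientation: [[-0.819, 0.573, 0.001], [0.573, 0.819, -0.0], [-0.001, 0.0, -1.0]]
force: [1.8, -0.6, 1.5]
gripper_width: 0.0237
grip_force: 20.0
```

```bash
python3 go.py 0.6224 -0.1798 0.0303 55
```

```text
tool d [ 0.0007 -0.0001 -0.0002] rot [0.0005 0.0012 0.0001]
tool d [ 0.0007 -0.0001 -0.0002] rot [-1.9000e-03  8.0000e-04 -3.1415e+00]
t 21.75 q7 [ 0.14  0.7   0.14  1.69 -0.13  0.76  1.3 ]
```

Emit:
advance(increments=[0, 0, 0, 0, 0, 0, 0, 0, 0, 0, 0, 0, 0, 0, 0, 0, 0, 0, 0, 0, 0, 0, 0, 0], jaw=0.05)

```text
clock: 22.15
tool_pos: [0.622, -0.1799, 0.0293]
orientation: [[-0.819, 0.573, -0.001], [0.573, 0.819, 0.0], [0.001, -0.0, -1.0]]
force: [0.2, 0.3, 0.2]
gripper_width: 0.0481
grip_force: 0.0
```

Emit:
advance(increments=[0, 0, -0.02, 0, 0, 0, 0, 0, -0.06, 0, 0, 0, 0, 0, -0.10, 0, 0, 0, 0, 0, -0.14, 0, 0, 0, 0, 0, -0.18, 0, 0, 0, 0, 0, -0.22, 0, 0, 0, 0, 0, -0.22, 0, 0, 0])

```text
clock: 22.85
tool_pos: [0.626, -0.1812, 0.2568]
orientation: [[-0.819, 0.574, 0.011], [0.574, 0.819, -0.003], [-0.011, 0.004, -1.0]]
force: [-0.1, 0.9, 0.1]
gripper_width: 0.0501
grip_force: 0.0
```

```bash
python3 go.py 0.40 0.15 0.3 55
```

```text
tool d [ 0.3746  0.1419 -0.0466] rot [ 0.0043  0.0107 -0.0001]
tool d [ 0.3746  0.1419 -0.0466] rot [ 0.0169 -0.0068  3.1414]
t 22.85 q7 [ 0.11  0.44  0.18  1.54 -0.08  1.16  1.27]
```

Emit:
advance(increments=[0.04, 0.015, -0.02, 0, 0, 0, 0.09, 0.03, -0.05, 0, 0, 0, 0.13, 0.05, -0.05, 0, 0, 0, 0.18, 0.07, -0.05, 0, 0, 0, 0.22, 0.08, -0.05, 0, 0, 0, 0.27, 0.10, -0.05, 0, 0, 0, 0.32, 0.12, -0.05, 0, 0, 0, 0.36, 0.14, -0.05, 0, 0, 0, 0.374, 0.142, -0.05, 0, 0, 0, 0.374, 0.142, -0.05, 0, 0, 0])

```text
clock: 23.85
tool_pos: [0.3953, 0.1531, 0.2992]
orientation: [[-0.823, 0.569, -0.001], [0.569, 0.823, 0.0], [0.001, -0.0, -1.0]]
force: [0.7, -0.3, 0.4]
gripper_width: 0.0496
grip_force: 0.0
```

```bash
python3 - <<'E'
from loc import *
for n in('top','scene'):
    f=grab(n); save(f,n+'9.png'); X=cloud(f)[2]; c=np.array
    for k,p,rad,a,b in[('wax',(.6225,-.18),.04,.05,.065),('flux',(.616,-.344),.03,.0165,.03),('bottle',(.497,-.181),.03,.077,.095),('collets',(.549,-.258),.03,.02,.06),('dropper',(.498,-.503),.04,.03,.12)]:
        try: print(n,k,rect(X,c(p),rad,a,b))
        except Exception as e: print(n,k,e)
E
```

```text
top wax n243 rect c=(622.9,-179.0) wh=(22.6,42.2) ang=54.1 z=55.9 mean=[ 622.9 -179.6]
top flux n97 rect c=(616.3,-342.6) wh=(25.0,26.9) ang=87.9 z=18.9 mean=[ 616.6 -342.7]
top bottle n129 rect c=(498.3,-180.9) wh=(23.2,23.4) ang=1.1 z=80.3 mean=[ 497.9 -181.1]
top collets n39 rect c=(549.2,-258.0) wh=(12.6,14.5) ang=89.6 z=32.9 mean=[ 549.4 -258.7]
top dropper n274 rect c=(499.6,-507.1) wh=(32.5,31.0) ang=9.8 z=62.3 mean=[ 498.8 -503.1]
scene wax n18 rect c=(638.9,-189.9) wh=(20.8,4.4) ang=47.3 z=55.6 mean=[ 638.8 -190.1]
scene flux n86 rect c=(615.8,-343.7) wh=(24.6,29.5) ang=33.5 z=18.7 mean=[ 616.3 -344.2]
scene bottle n113 rect c=(497.5,-180.8) wh=(23.1,23.3) ang=58.1 z=80.6 mean=[ 496.4 -179.7]
scene collets n83 rect c=(549.8,-257.1) wh=(14.5,16.2) ang=32.8 z=33.6 mean=[ 548.8 -257.1]
scene dropper n319 rect c=(495.3,-502.2) wh=(33.1,27.2) ang=27.8 z=58.8 mean=[ 495.3 -500.1]
```

View pics/top9.png

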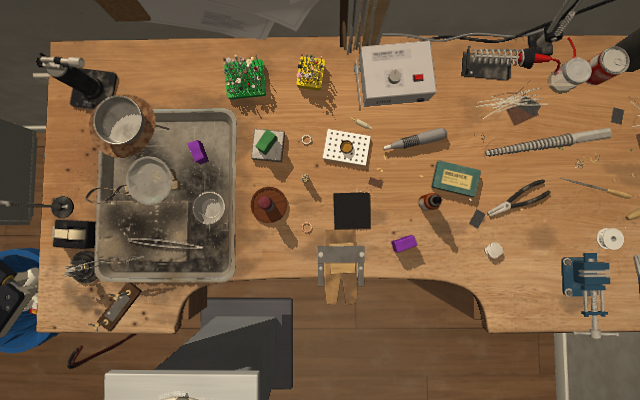

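View pics/scene9.png

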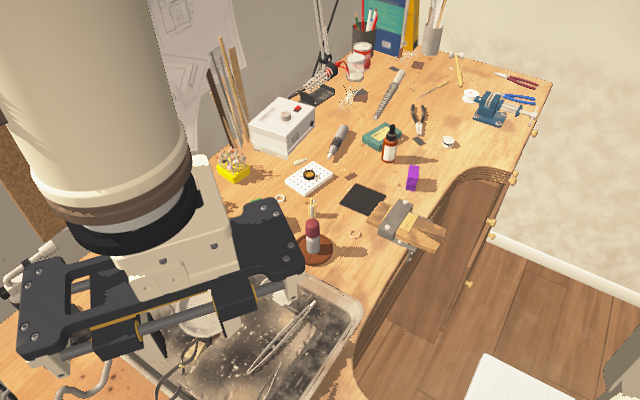

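The top view shows the wax on the steel block (267,142), the pot on the tile (347,147) and the bottle on the coaster (266,203), each within 2 mm of its stand's centre. The collets (306,180) and the dropper (430,201) have not moved, and the scene view confirms the bottle and pot are upright. Handing in.

```bash
python3 -c "
from h import *
print(workorder.hand_in())"
```

```text
the job is handed in; nothing more can be done
None
```

The job is handed in: the bottle is on the coaster, the flux pot on the soldering tile and the wax block on the steel block, each measured within about 2 mm of its stand's centre, with the dropper bottle and tubes unmoved; the hand-in returned no verdict.

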